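# Load a locating pin into an assembly jig with sprung tongs

### The arm

A 6-joint arm with a two-finger parallel gripper is mounted at the origin on the work surface. World frame = base frame: x ahead of the robot, y to its left, z up, the work surface at z = 0. Lengths are in m, angles in rad, forces in N, time in s.
With the tool pointing down it reaches from about 0.35 to 0.725 m from the base axis. Payload 6 kg.
Tool frame: the origin (TCP) lies midway between the tips of the shut fingers; the grasp point (between the pads) lies env.pinch_z behind it (env.pinch_z is the distance from the TCP to the grasp point, in m); y points along the fingers, z is the direction in which the jaws open and shut, and the axes are right-handed (so a half turn about y gives the same grasp; the last joint's range is limited). The gripper opens to 85 mm and grips with 20 to 120 N. Pads are 22 mm wide; open, the fingers measure 114 mm over their backs; the gripper's body (76 mm by 85 mm) begins 54 mm behind the grasp point. The pads swing forward as they close: fully open they stand 13 mm farther back than shut.
Start: joints at [-1.002, 0.04, 0.085, 0, -1.615, -0.334], TCP at [0.14, -0.584, 0.195] pointing down, gripper open.
Joint ranges: [-2.56, 2.56], [-1.29, 2.01], [-1.08, 1.49], [-3.29, 1.98], [-2.81, -0.18], [-2.99, 2.99]. Speed limits (rad/s): [2.57, 2.57, 3.01, 3.14, 3.14, 3.14].

### API

Orientations are given as [roll, pitch, yaw] about the fixed x, y, z axes, in that order (R = Rz(yaw) Ry(pitch) Rx(roll)).
In Python, from rig import env, grab_frame, camera_model gives the robot as it stands.
- The arm moves only by the shell command python3 -m crank 'ROWS'. ROWS is JSON, a list of rows, each a list of 5 numbers: the shift along the tool's x, y, z in m, then the turn about the tool's y in rad, then the opening, from 0 (shut) to 1 (fully open). In form: [[tx, ty, tz, spin, grip], ...]. A call has 1 to 12 rows; each row is the pose to reach, as a shift and turn from the pose measured when the call began, along the tool's axes at that moment; what a row does not reach only later rows make up. A row lasts 1/10 s, in which the tool goes at most 50 mm and 8.59 degrees, less where a joint would pass 70% of its speed; a pose out of reach is approached as far as the arm can. A call with a gripper value outside its range is refused whole. The fingers move at their own pace and stop on an object; the grip force is fixed at half the most. Time passes only in rows, so rows that repeat a pose let the fingers close. It gives the time, the measured TCP pose, the force and the opening at its end, in the units of the state.
- env.observe(): the state, without advancing time (a new reading comes with each control period).
- grab_frame(name): name is "scene" or "top"; returns the picture (400x640x3 uint8, blue, green, red); there is no depth.
- camera_model(name): a dict with "mtx" (3x3 intrinsics, pixels), "R" (3x3) and "t" (3): a world point X has camera coordinates R X + t. Camera axes: x right, y down, z forward; pixel columns grow to the right and rows downward; lengths in m; the calibration is good to about 2 mm. A picture is of the moment at which its call begins. camera_model takes no time and is no camera call.
- env.hand_in(): hands the job in, once; it reports no verdict.
The state is a dict: "t": time; "joint_positions": joint angles; "qvel": joint speeds; "effort": joint torques, N m; "eef_pos": TCP position; "tcp_rot": TCP orientation; "contact_force": force on the tool from outside, world axes, zero at the start; "wrist_torque": the same for the moment, N m; "opening": finger opening in m.
Only numpy, scipy, OpenCV 4.12 (cv2) and the standard library are available. Lean on these libraries where they do the work, as an engineer would, in place of code of your own. Each camera call takes 0.05 s, during which the arm holds its last target. There are 200 camera calls.

### The job

Take the sprung tongs from their stand and, squeezing them shut on the brass pin, lift it out of the yellow rack and set it upright in the sleeve of the blue jig. Press pin and sleeve down with the tongs until the stiff sleeve comes up hard against its hidden stop, bed it there with a steady push of about 12 N for half a second (never more than 20 N), then let the pin go and stand the tongs back upright in their stand. Touch the pin and sleeve with the tongs only, and leave the other two pins and everything else on the bench where they are.

Things in the scene. Friction and masses are not known exactly. Their poses are not given: they have to be found in the camera images.
- tongs_grip (a point): Grip centre of the tongs (120 g, 111 mm tall, upright on their tips): z up, y from leg to leg. Each steel leg has a red grip plate 22 mm wide, 32 mm tall centred here, 80 mm above the tips; width over both plates 56 mm open, 40 mm shut. The head between the legs (12 x 34 mm) is 19 to 31 mm above this point; red finger rests 24 mm below it stick out 8 mm beyond the plates.
- leg_l (a joint): How far the +y tongs leg has been squeezed inward, m: 0 open to 0.008 shut. Both legs slide straight in, staying parallel, and squeezed together move alike. Each leg's own spring pushes it out with 1.8 N per mm. Squeezed to 51 mm over the plates (0.0025) they can be carried open; on the pin's head they seize at 44 mm (0.006), where the springs take 11 N of the grip.
- tongs_tips (a point): Midway between the two jaws, level with their lower ends (80 mm below tongs_grip, same axes). Each jaw is an upright V groove 20 mm high and 20 mm wide along x that centres a round part. A small ledge 19 mm above the tips reaches inward over the top of the held part. Jaws and legs reach 21 mm from the middle along y when open.
- stand: Grey open-topped holder for the tongs, fixed, 38 x 68 x 40 mm, walls and floor 5 mm; origin at the centre of its underside, long side along its y. The tongs stand in its middle, tips on its floor, legs apart along its y.
- pin_center (a point): Centre (half-way up) of the brass pin, upright, 42 mm tall, 40 g: lower 20 mm a shank 10 mm in diameter with chamfered foot, upper 22 mm a head 14 mm in diameter. Starts with its shank in a loose rack hole, its head on the rack's top.
- rack: Yellow rack block, fixed, 50 x 150 x 30 mm, origin at the centre of its underside; three holes in a row along its y, 50 mm apart, each with one pin. The brass pin may be in any of them.
- pin_black_center (a point): Centre of the black pin, same size as the brass one; stays in the rack.
- pin_red_center (a point): Centre of the red pin, same size as the brass one; stays in the rack.
- jig: Blue jig block, fixed, 110 x 90 x 34 mm, origin at the centre of its underside. In a square pocket at its middle slides the steel sleeve block.
- sleeve: Steel sleeve, 36 x 36 x 28 mm block, origin at the centre of its underside, so its top face is 28 mm above; an upright 12.5 mm through bore with 2 mm chamfer. The pin's shank goes in the bore until its head rests on the top face. Pushed down it slides stiffly (about 6 N), stays where left, and meets a hard stop hidden under it, 4 to 12 mm below its start: only felt, not measured.
- spanner: Bystander: steel spanner lying flat; leave it where it is.
- acrylic_ring: Bystander: clear plastic ring 90 mm across, 30 mm high; leave it where it is.
- spray_can: Bystander: yellow can, 56 mm across, 130 mm high; leave it where it is.
- offcut: Bystander: wooden offcut 50 x 90 x 18 mm; leave it where it is.
- screwdriver: Bystander: screwdriver lying flat; leave it where it is.
- collar: Bystander: dark steel collar 44 mm across, 18 mm high; leave it where it is.

How it is judged:
By the outcome, as a careful person would: the job done as asked, in the order asked, and still so for the second after the job is handed in, with the robot touching nothing.
It also fails if it takes over 72 s, if anything falls off the work surface, if the arm or the gripper's body presses on something with over 40 N, if the wrist force passes 120 N, or if a joint passes its speed limit or range.

## Working session

There is one attempt and no reset: what is moved stays moved. The work goes in short steps, Python scripts to look and compute and a shell command to move; the robot and the scene stay as the last step left them, time stands still between calls to the robot, and variables do not carry over. Pictures are saved under pics/ and viewed, about 8 in all and at most 12, crops included, and the job is handed in when it is done.

```bash
ls; mkdir -p pics; python3 - <<'E'
from rig import env, grab_frame, camera_model
import cv2, numpy as np
np.set_printoptions(precision=4,suppress=True)
for n in("scene","top"):
    cv2.imwrite(f"pics/{n}0.png",grab_frame(n)); m=camera_model(n); print(n,m)
o=env.observe(); print(o, env.pinch_z)
E
```

```text
pics
scene {'mtx': array([[462.9419,   0.    , 311.2494],
       [  0.    , 462.9419, 206.6889],
       [  0.    ,   0.    ,   1.    ]]), 'R': array([[ 0.8452,  0.5339, -0.0217],
       [ 0.3288, -0.5518, -0.7664],
       [-0.4212,  0.6407, -0.642 ]]), 't': array([-0.4789, -0.0989,  1.4433])}
top {'mtx': array([[379.3271,   0.    , 323.6703],
       [  0.    , 379.3271, 192.8951],
       [  0.    ,   0.    ,   1.    ]]), 'R': array([[-0.0064, -0.9997, -0.0233],
       [-0.9971,  0.0082, -0.0751],
       [ 0.0753,  0.0228, -0.9969]]), 't': array([0.0161, 0.559 , 1.2019])}
{'t': 0.1, 'joint_positions': array([-1.0023,  0.0407,  0.0839, -0.0004, -1.6155, -0.3337]), 'qvel': array([ 0.001 ,  0.0006,  0.0019,  0.0007, -0.0016, -0.0017]), 'effort': array([ -0.0048, -36.9344,  34.8283,   6.9517,  -0.0045,  -0.    ]), 'eef_pos': array([ 0.1396, -0.5832,  0.1939]), 'tcp_rot': array([-1.5692,  0.0001,  0.2348]), 'contact_force': array([-0.5424,  0.031 , -0.4442]), 'wrist_torque': array([0.0217, 0.0196, 0.0475]), 'opening': 0.08551494474459516} 0.0187
```

View pics/scene0.png

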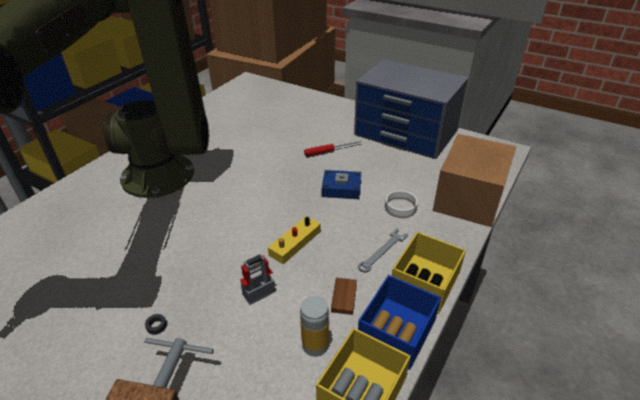

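View pics/top0.png

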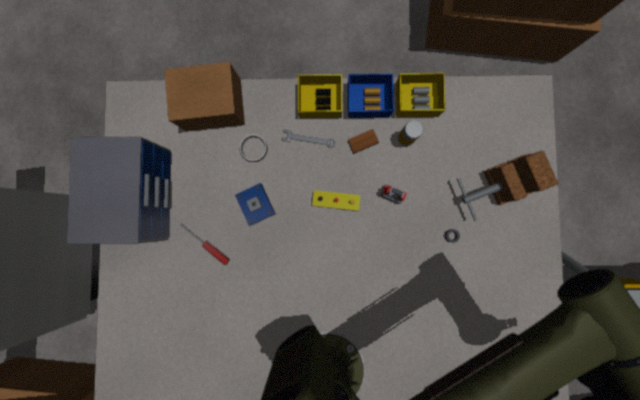

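Scene: tongs at (257,275) in the stand, rack (295,240), with the brass pin nearest the tongs at (282,243), jig (342,183). Top: tongs (392,193), rack (336,200), brass pin (351,202), jig (255,204). Next I'll make an enlarged mosaic and take mask measurements.

```bash
cat > h.py <<'E'
import cv2, numpy as np
from rig import env, grab_frame, camera_model
np.set_printoptions(precision=4,suppress=True)
M={n:camera_model(n) for n in("scene","top")}
def ray(n,uv):
    m=M[n]; d=m["R"].T@np.linalg.solve(m["mtx"],[*uv,1.]); return -m["R"].T@m["t"], d/np.linalg.norm(d)
def plane(n,uv,z):
    c,d=ray(n,uv); return c+d*(z-c[2])/d[2]
def tri(a,b):  # scene uv, top uv
    c1,d1=ray("scene",a); c2,d2=ray("top",b)
    s=np.linalg.lstsq(np.c_[d1,-d2],c2-c1,rcond=None)[0]
    p,q=c1+s[0]*d1,c2+s[1]*d2; return (p+q)/2,np.linalg.norm(p-q)
def proj(n,X):
    m=M[n]; p=m["mtx"]@(m["R"]@np.asarray(X,float)+m["t"]); return p[:2]/p[2]
def mask(img,lo,hi,roi):
    x0,y0,x1,y1=roi; h=cv2.cvtColor(img,cv2.COLOR_BGR2HSV); k=cv2.inRange(h,np.array(lo),np.array(hi)); o=np.zeros_like(k); o[y0:y1,x0:x1]=k[y0:y1,x0:x1]; return o
def crop(img,c,w,h,s):
    x,y=int(c[0]-w/2),int(c[1]-h/2); return cv2.resize(img[y:y+h,x:x+w],(w*s,h*s),interpolation=cv2.INTER_CUBIC)
E
python3 - <<'E'
from h import *
S=cv2.imread("pics/scene0.png");T=cv2.imread("pics/top0.png")
a=np.vstack([crop(S,(258,275),50,50,8)[:300*0+400],])
row1=np.hstack([crop(S,(258,275),50,56,5),crop(S,(295,240),60,56,5),crop(S,(342,183),50,56,5)])
row2=np.hstack([crop(T,(392,193),50,56,5),crop(T,(336,200),60,56,5),crop(T,(255,204),50,56,5)])
cv2.imwrite("pics/mos.png",np.vstack([row1,row2]))
def info(n,img,lo,hi,roi):
    k=mask(img,lo,hi,roi); cs=cv2.findContours(k,cv2.RETR_EXTERNAL,cv2.CHAIN_APPROX_NONE)[0]
    for c in cs:
        if cv2.contourArea(c)>3:
            r=cv2.minAreaRect(c); m=cv2.moments(c); print(n,"A",cv2.contourArea(c),"c",round(m['m10']/m['m00'],1),round(m['m01']/m['m00'],1),"rect",np.round(r[0],1),np.round(r[1],1),round(r[2],1))
info("rackT",T,(22,120,80),(35,255,255),(305,180,370,220))
info("rackS",S,(20,120,60),(35,255,255),(260,210,330,270))
info("jigT",T,(100,100,40),(125,255,255),(225,170,285,235))
info("jigS",S,(100,100,40),(125,255,255),(310,160,370,205))
for n,img,roi in(("redT",T,(370,175,415,210)),("redS",S,(235,245,280,305)),("rpinT",T,(328,190,343,208)),("rpinS",S,(285,220,303,240))):
    info(n,img,(0,120,60),(9,255,255),roi);
    k=mask(img,(170,120,60),(180,255,255),roi)|mask(img,(0,120,60),(9,255,255),roi); y,x=np.nonzero(k); print(n,len(x),x.mean(),y.mean())
E
```

```text
rackT A 669.5 c 335.7 200.2 rect [335.6 200.1] [46.9 15.6] 6.3
rackS A 1001.0 c 293.2 240.4 rect [294.1 238.6] [22. 58.] 48.8
jigT A 848.0 c 254.6 203.4 rect [254.5 203.9] [33.3 27.7] 65.6
jigS A 887.0 c 341.0 184.1 rect [341.  183.8] [37.7 26.2] 3.8
redT A 6.0 c 403.4 197.1 rect [403.8 196.5] [1.9 7.2] 33.7
redT A 16.5 c 387.2 188.7 rect [387. 189.] [6. 6.] 90.0
redT 53 391.2641509433962 191.0754716981132
redS A 88.0 c 245.0 275.9 rect [245. 275.] [20.  8.] 90.0
redS A 29.0 c 267.5 267.9 rect [267.7 266.2] [17.   5.5] 82.9
redS 181 251.69060773480663 273.43646408839777
rpinT 6 335.8333333333333 199.83333333333334
rpinS A 10.5 c 294.1 229.9 rect [294.5 231.3] [7.4 3.8] 80.5
rpinS 26 294.11538461538464 231.07692307692307
```

View pics/mos.png

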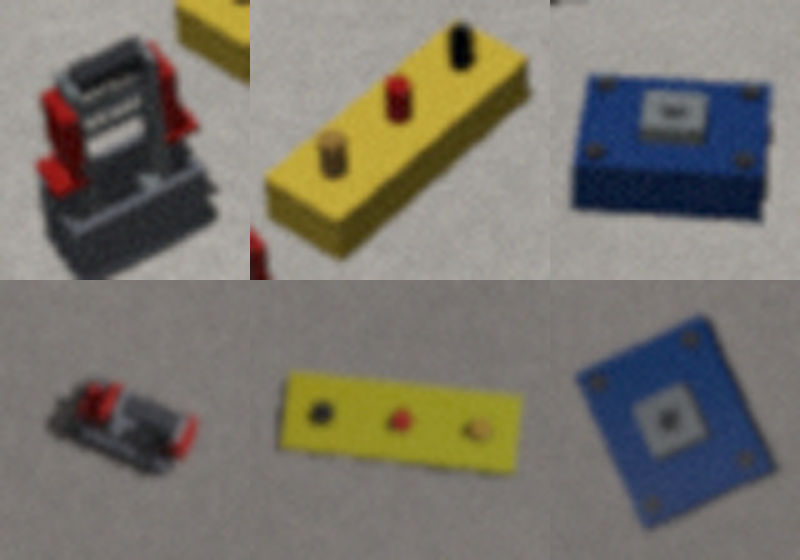

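The mosaic shows the brass pin's head top at about (281.6,239.4) in scene and (351.8,202) in top. The sleeve bore is at about (341.2,177.2) in scene and (254,204) in top. The tongs need a larger crop before I pick points on them.

```bash
python3 - <<'E'
from h import *
S=cv2.imread("pics/scene0.png");T=cv2.imread("pics/top0.png")
cv2.imwrite("pics/tongs.png",np.hstack([crop(S,(257,276),40,56,10),crop(T,(394,194),40,56,10)]))
for n in M: print(n,"cam",-M[n]["R"].T@M[n]["t"])
print("brass",tri((281.6,239.4),(351.8,202)))
print("bore",tri((341.2,177.2),(254,204)))
# red/black pins
print("red",tri((265+147/5,212+82/5),(306+150/5,172+138/5)))
print("black",tri((265+211/5,212+33/5),(306+71/5,172+130/5)))
# rack/jig via plane from mask rects (top view)
for n,c,z in(("rack",[(314,190.4),(360.4,195),(359,210.4),(312.4,206)],.03),("jig",[(230+155/5,176+35/5),(230+225/5,176+188/5),(230+98/5,176+247/5),(230+30/5,176+97/5)],.034)):
    P=np.array([plane("top",np.array(u)-.4,z) for u in c]); print(n,P[:,:2],P.mean(0),np.linalg.norm(np.roll(P,-1,0)-P,axis=1))
E
```

```text
scene cam [ 1.0453 -0.7235  0.8403]
top cam [ 0.4671 -0.0159  1.2405]
brass (array([ 0.5285, -0.0763,  0.0473]), np.float64(0.0018460522840592149))
bore (array([0.5238, 0.2333, 0.0398]), np.float64(0.0007980481036490405))
red (array([ 0.5353, -0.0275,  0.049 ]), np.float64(0.0006803266650036427))
black (array([0.5412, 0.0225, 0.0467]), np.float64(4.44227401887124e-05))
rack [[ 0.5681  0.044 ]
 [ 0.5521 -0.1042]
 [ 0.503  -0.0991]
 [ 0.5181  0.0494]] [ 0.5353 -0.0275  0.03  ] [0.1491 0.0494 0.1492 0.0503]
jig [[0.593  0.214 ]
 [0.4946 0.1686]
 [0.4576 0.2496]
 [0.5537 0.2942]] [0.5247 0.2316 0.034 ] [0.1084 0.0891 0.106  0.0893]
```

View pics/tongs.png

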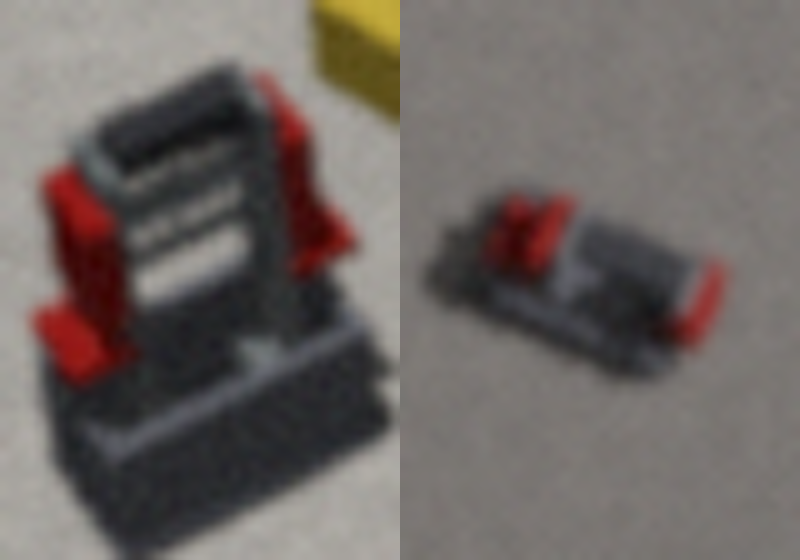

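The enlarged crop shows the tops of the red plates. They centre at about (244.4,267) and (264.9,257.9) in scene, and (389,189) and (404,196) in top.

```bash
python3 - <<'E'
from h import *
L=(( 244.35,267.05),(389.05,189.05)); R=((264.85,257.85),(403.95,195.95))
# scene left = which? scene x right ~ +x,+y ; top left = +y
for a in(L[0],R[0]):
    for b in(L[1],R[1]): print(a,b,*tri(a,b))
PL=plane("top",L[1],.101);PR=plane("top",R[1],.101);print("top",PL,PR,(PL+PR)/2,np.linalg.norm(PL-PR),np.degrees(np.arctan2(*(PL-PR)[1::-1])))
PL=plane("scene",R[0],.101);PR=plane("scene",L[0],.101);print("scene",PL,PR,(PL+PR)/2,np.linalg.norm(PL-PR),np.degrees(np.arctan2(*(PL-PR)[1::-1])))
# stand near rim edge in scene (z=.04)
a=plane("scene",(237+110/10-.45,248+450/10-.45),.04);b=plane("scene",(237+365/10-.45,248+325/10-.45),.04);print("rim",a,b,np.degrees(np.arctan2(*(b-a)[1::-1])),np.linalg.norm(b-a))
c=plane("scene",(237+12.5-.45,248+55.5-.45),0);d=plane("scene",(237+39-.45,248+42.5-.45),0);print("base",c,d,np.degrees(np.arctan2(*(d-c)[1::-1])),np.linalg.norm(c-d))
a=plane("top",(374+2-.45+0,166+26-.45),.04);b=plane("top",(374+25.5-.45,166+37.5-.45),.04);print("stand T low edge",a,b)
E
```

```text
(244.35, 267.05) (389.05, 189.05) [ 0.5485 -0.2044  0.0822] 0.044515344513778705
(244.35, 267.05) (403.95, 195.95) [ 0.5425 -0.2304  0.0989] 0.0010665924898956623
(264.85, 257.85) (389.05, 189.05) [ 0.5641 -0.1859  0.0992] 0.0021238846165865235
(264.85, 257.85) (403.95, 195.95) [ 0.5587 -0.2126  0.119 ] 0.04587648984915241
top [ 0.5631 -0.1863  0.101 ] [ 0.542  -0.2304  0.101 ] [ 0.5525 -0.2084  0.101 ] 0.04888229585816629 64.39574184500643
scene [ 0.5661 -0.1865  0.101 ] [ 0.5444 -0.2315  0.101 ] [ 0.5552 -0.209   0.101 ] 0.049949580882119475 64.297345271954
rim [ 0.557  -0.2472  0.04  ] [ 0.5841 -0.1884  0.04  ] 65.2421278507667 0.0647012094649667
base [ 0.5545 -0.2457  0.    ] [ 0.584  -0.1835  0.    ] 64.62944298121657 0.06881607287361682
stand T low edge [ 0.5606 -0.1527  0.04  ] [ 0.5237 -0.226   0.04  ]
```

Measured positions, all consistent with the given sizes:

| Item | x (m) | y (m) | Other |
|---|---|---|---|
| Tongs grip | 0.5535 | −0.2087 | leg axis at 64.5° |
| Brass pin | 0.530 | −0.077 | head top about 0.05 high |
| Bore | 0.524 | 0.2325 | jig axes at 24.7° and 114.7° |

I'll move above the tongs now.

```bash
python3 -m crank '[[0.041,-0.005,0.022,0.06,1],[0.082,-0.01,0.045,0.12,1],[0.123,-0.01,0.067,0.18,1],[0.164,-0.01,0.09,0.24,1],[0.205,-0.01,0.112,0.3,1],[0.246,-0.01,0.134,0.36,1],[0.287,-0.01,0.157,0.42,1],[0.328,-0.01,0.18,0.48,1],[0.369,-0.01,0.202,0.54,1],[0.41,-0.01,0.224,0.6,1],[0.45,-0.01,0.247,0.64,1],[0.49,-0.01,0.268,0.68,1]]'
cat > to.py <<'E'
# usage: to.py x y z az(deg of tool z): prints tool-frame shift needed
import sys; from h import *
from scipy.spatial.transform import Rotation as Ro
def need(x,y,z,az):
    o=env.observe(); R=Ro.from_euler("xyz",o["tcp_rot"]).as_matrix()
    d=R.T@(np.array([x,y,z])-o["eef_pos"]); a=np.degrees(np.arctan2(R[1,2],R[0,2])); s=-np.radians((az-a+180)%360-180)
    print("t",round(o["t"],2),"p",o["eef_pos"],"rot",o["tcp_rot"],"az",round(a,2),"F",o["contact_force"],"open",round(o["opening"],4),"j6",round(o["joint_positions"][5],2)); print("shift",d,"spin",round(s,4))
if __name__=="__main__": need(*map(float,sys.argv[1:]))
E
python3 to.py .5535 -.2087 .19 64.5
```

```text
t: 1.3
eef_pos: [0.5548, -0.2067, 0.2039]
tcp_rot: [-1.57, 0.002, -0.446]
contact_force: [0.2, -1.1, -0.2]
opening: 0.0854
t 1.3 p [ 0.5548 -0.2067  0.2039] rot [-1.5696  0.0015 -0.4463] az 64.43 F [ 0.2247 -1.1355 -0.2131] open 0.0854 j6 -2.0
shift [-0.0003  0.0139 -0.0024] spin -0.0013
```

```bash
python3 -m crank '[[0,0.02,-0.002,0,1],[0,0.06,-0.0025,0,1],[0,0.1,-0.0025,0,1],[0,0.13,-0.0025,0,1],[0,0.14,-0.0025,0,1],[0,0.14,-0.0025,0,1]]'
python3 to.py .5535 -.2087 .064 64.5; python3 - <<'E'
from h import *
print(env.observe()["joint_positions"])
S=grab_frame("scene");T=grab_frame("top")
cv2.imwrite("pics/g1.png",np.hstack([crop(S,(257,268),66,90,6),crop(T,(394,194),66,90,6)]))
E
```

```text
t: 1.9
eef_pos: [0.5527, -0.2087, 0.0626]
tcp_rot: [-1.571, 0.004, -0.446]
contact_force: [-0.7, -0.5, 0.7]
opening: 0.0855
t 1.9 p [ 0.5527 -0.2087  0.0626] rot [-1.5708  0.0043 -0.4464] az 64.42 F [-0.7286 -0.5266  0.6905] open 0.0855 j6 -1.99
shift [ 0.0007 -0.0014  0.0004] spin -0.0014
[-0.0233  0.0452 -0.1504 -0.0018 -1.3791 -1.9936]
```

View pics/g1.png

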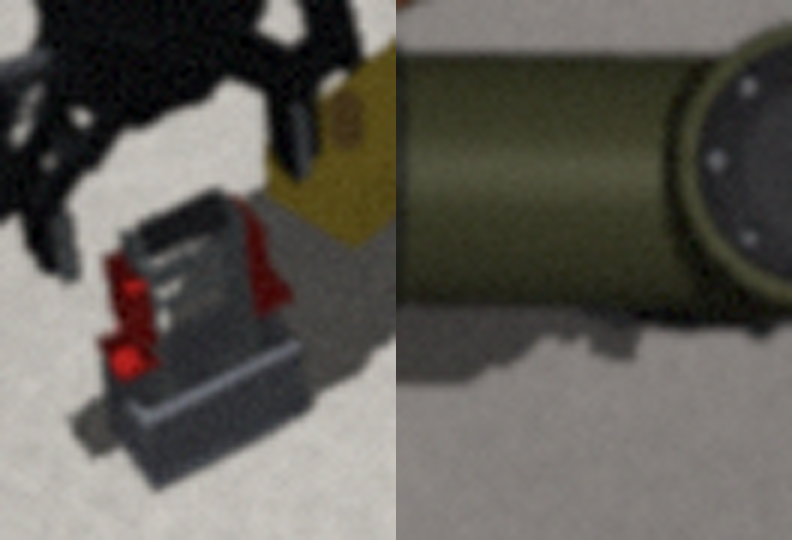

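The scene crop shows the finger tips at about (234.8,269) and (274,252), apparently higher and further back than the plates. I'll compare that with where the tips should project.

```bash
python3 - <<'E'
from h import *
o=env.observe();p=o["eef_pos"];print(o["joint_positions"],p,o["qvel"])
d=np.array([np.cos(np.radians(64.4)),np.sin(np.radians(64.4)),0])
for s in(-1,1):
  q=p+s*.043*d+[0,0,.013]; print("exp tip",proj("scene",q), "inner")
  q=p+s*.057*d+[0,0,.013]; print("exp tip outer",proj("scene",q))
print("plates",[proj("scene",[.5535+s*.028*d[0],-.2087+s*.028*d[1],.085]) for s in(-1,1)])
a=(224+65/6-.4,223+275/6-.4);b=(224+300/6-.4,223+170/6-.4)
for z in(.07,.077,.09,.1,.11,.12):
  A=plane("scene",a,z);B=plane("scene",b,z);print(z,A,B,(A+B)/2,np.linalg.norm(A-B),np.degrees(np.arctan2(*(B-A)[1::-1])))
E
```

```text
[-0.0233  0.0432 -0.1466 -0.0008 -1.3796 -1.9936] [ 0.5546 -0.2092  0.066 ] [ 0.0003 -0.0148  0.0162 -0.0006  0.004   0.0006]
exp tip [237.7515 277.269 ] inner
exp tip outer [231.8706 279.9578]
exp tip [272.5047 261.3795] inner
exp tip outer [277.9484 258.8906]
plates [array([243.4259, 272.2273]), array([266.1324, 261.8981])]
0.07 [ 0.5069 -0.2258  0.07  ] [ 0.5502 -0.1356  0.07  ] [ 0.5285 -0.1807  0.07  ] 0.10008386044733097 64.3547921193291
0.077 [ 0.5118 -0.2303  0.077 ] [ 0.5547 -0.1409  0.077 ] [ 0.5332 -0.1856  0.077 ] 0.09917440569765208 64.35479211932903
0.09 [ 0.5208 -0.2387  0.09  ] [ 0.563  -0.1508  0.09  ] [ 0.5419 -0.1948  0.09  ] 0.09748541830539098 64.35479211932908
0.1 [ 0.5278 -0.2452  0.1   ] [ 0.5695 -0.1585  0.1   ] [ 0.5486 -0.2018  0.1   ] 0.09618619723442107 64.35479211932905
0.11 [ 0.5348 -0.2516  0.11  ] [ 0.5759 -0.1661  0.11  ] [ 0.5554 -0.2089  0.11  ] 0.09488697616345104 64.35479211932906
0.12 [ 0.5418 -0.2581  0.12  ] [ 0.5823 -0.1737  0.12  ] [ 0.5621 -0.2159  0.12  ] 0.09358775509248098 64.35479211932906
```

```bash
python3 - <<'E'
from h import *
o=env.observe();print(o["t"],o["eef_pos"])
S=grab_frame("scene");cv2.imwrite("pics/s2.png",S)
cv2.imwrite("pics/g2.png",crop(S,(257,250),100,110,5))
o=env.observe();print(o["t"],o["eef_pos"],o["joint_positions"])
E
```

```text
2.0 [ 0.5546 -0.2092  0.066 ]
2.05 [ 0.5549 -0.2092  0.0664] [-0.0233  0.0427 -0.1462 -0.0009 -1.3794 -1.9936]
```

View pics/g2.png

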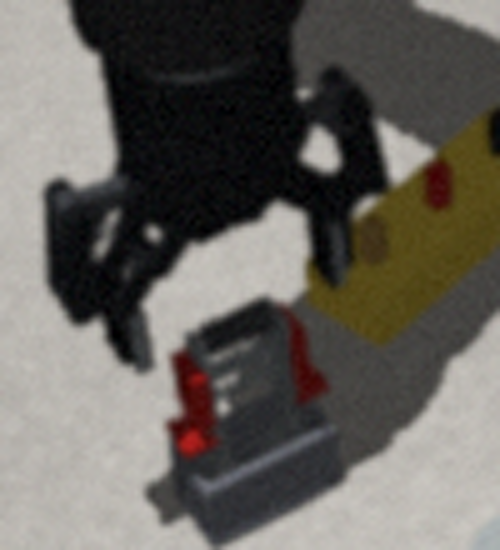

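The tip pixels sit about 10 px above where they should project. That means the gripper is either about 30 mm too high or set back horizontally, so I'll check with the top view.

```bash
python3 - <<'E'
from h import *
T=grab_frame("top");S=cv2.imread("pics/s2.png")
cv2.imwrite("pics/t3.png",np.hstack([T[60:360,260:560],S[20:320,120:420]]).repeat(1,0))
im=np.hstack([cv2.resize(T[80:330,330:530],None,fx=2.2,fy=2.2,interpolation=cv2.INTER_CUBIC),cv2.resize(S[60:310,150:300],None,fx=2.2,fy=2.2,interpolation=cv2.INTER_CUBIC)]);cv2.imwrite("pics/t3.png",im);print(im.shape)
p=env.observe()["eef_pos"]
for z in(.079,.139,.2,.25,.3,.35,.4): print(z,"top",proj("top",[p[0],p[1],z]),"scene",proj("scene",[p[0],p[1],z]))
E
```

```text
(550, 770, 3)
0.079 top [395.5008 192.2754] scene [255.5671 269.2019]
0.139 top [398.9228 190.6884] scene [252.7803 250.0604]
0.2 top [402.8055 188.8877] scene [249.7147 229.004 ]
0.25 top [406.3439 187.2467] scene [247.0062 210.4008]
0.3 top [410.2576 185.4316] scene [244.1009 190.4451]
0.35 top [414.6097 183.4132] scene [240.9763 168.9839]
0.4 top [419.4782 181.1553] scene [237.6068 145.8401]
```

View pics/t3.png

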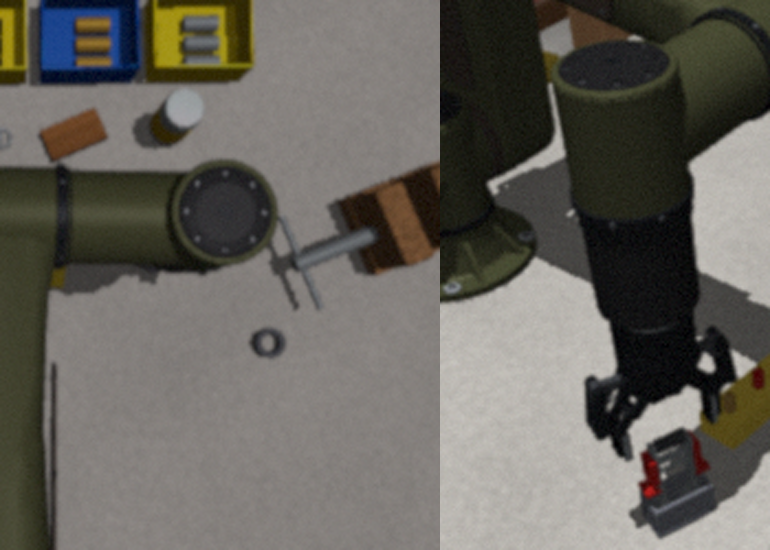

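Top shows the wrist cap centred at about (432,175.6), and scene shows it at about (230,90). Together these triangulate the tool axis.

```bash
python3 - <<'E'
from h import *
print(tri((229.8,90.2),(432,175.6)))
o=env.observe();print(o["eef_pos"],o["contact_force"],o["effort"])
E
```

```text
(array([ 0.5547, -0.2088,  0.5059]), np.float64(0.0008330170050575557))
[ 0.5549 -0.2091  0.0664] [ 1.0466 -0.1702  0.6022] [  0.003  -35.7298  33.6838   6.7429  -0.0094   0.0001]
```

The tool axis is horizontally correct, so the whole gripper is really about 31 mm higher than `eef_pos` says: the tips and the body bottom agree on that. Lowering 31 mm is safe under either reading, because the open tips stay above the stand rim. I'll lower and check.

```bash
python3 -m crank '[[0,0.015,0,0,1],[0,0.025,0,0,1],[0,0.031,0,0,1],[0,0.031,0,0,1],[0,0.031,0,0,1]]'
python3 - <<'E'
from h import *
S=grab_frame("scene");cv2.imwrite("pics/s4.png",S)
cv2.imwrite("pics/g4.png",crop(S,(257,265),60,66,8))
o=env.observe();print(o["t"],o["eef_pos"],o["contact_force"])
p=o["eef_pos"];d=np.array([np.cos(np.radians(64.4)),np.sin(np.radians(64.4)),0])
for s in(-1,1): print([(proj("scene",[*(p+s*.043*d)[:2],z])-[227,232])*8+4 for z in(.06,.07,.08,.09)])
E
```

```text
t: 2.6
eef_pos: [0.5549, -0.2091, 0.0353]
tcp_rot: [-1.569, -0.002, -0.446]
contact_force: [-0.8, 0.6, 0.9]
opening: 0.0853
2.65 [ 0.5552 -0.2092  0.0357] [-0.1545  0.6923  0.236 ]
[array([100.3225, 412.9983]), array([ 95.8686, 388.8641]), array([ 91.358 , 364.4223]), array([ 86.7894, 339.6668])]
[array([374.8669, 285.8086]), array([372.2402, 261.6792]), array([369.5812, 237.2522]), array([366.8891, 212.522 ])]
```

View pics/g4.png

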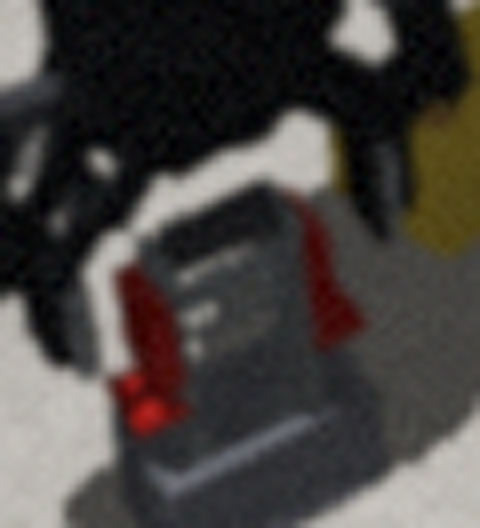

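The tips now straddle the plates at z≈0.079, which confirms the +31 mm z bias. Next I'll close to about 51 mm.

```bash
python3 -m crank '[[-0.001,0.003,0,0,1],[-0.001,0.003,0,0,0.75],[-0.001,0.003,0,0,0.68],[-0.001,0.003,0,0,0.64],[-0.001,0.003,0,0,0.6],[-0.001,0.003,0,0,0.6],[-0.001,0.003,0,0,0.6],[-0.001,0.003,0,0,0.6]]'
python3 to.py .5535 -.2087 .033 64.5
```

```text
t: 3.45
eef_pos: [0.5546, -0.2089, 0.0333]
tcp_rot: [-1.569, -0.003, -0.446]
contact_force: [0.7, 0.5, 4.0]
opening: 0.0514
t 3.45 p [ 0.5546 -0.2089  0.0333] rot [-1.5688 -0.0035 -0.4461] az 64.44 F [0.7236 0.5221 3.9864] open 0.0514 j6 -1.99
shift [-0.0011  0.0003 -0.0003] spin -0.001
```

```bash
python3 -m crank '[[-0.0005,-0.005,0,0,0.6],[-0.0005,-0.015,0,0,0.6],[-0.0005,-0.03,0,0,0.6],[-0.0005,-0.045,0,0,0.6],[-0.0005,-0.06,0,0,0.6],[-0.0005,-0.075,0,0,0.6],[-0.0005,-0.09,0,0,0.6],[-0.0005,-0.095,0,0,0.6],[-0.0005,-0.095,0,0,0.6]]'
python3 to.py .53 -.0768 .13 114.7;python3 - <<'E'
from h import *
for i in range(3): grab_frame("top"); print(env.observe()["contact_force"])
S=grab_frame("scene");cv2.imwrite("pics/s5.png",S)
k=mask(S,(0,120,50),(9,255,255),(225,190,285,310))|mask(S,(172,120,50),(180,255,255),(225,190,285,310));y,x=np.nonzero(k);print(len(x),x.min(),x.max(),y.min(),y.max())
p=env.observe()["eef_pos"];d=np.array([np.cos(np.radians(64.4)),np.sin(np.radians(64.4)),0])
for s in(-1,1): print(proj("scene",[*(p+s*.026*d)[:2],.085+.095]))
E
```

```text
t: 4.35
eef_pos: [0.5543, -0.2087, 0.1295]
tcp_rot: [-1.568, -0.005, -0.446]
contact_force: [-0.0, -0.5, -1.6]
opening: 0.0512
t 4.35 p [ 0.5543 -0.2087  0.1295] rot [-1.5682 -0.0051 -0.4462] az 64.44 F [-0.0033 -0.5183 -1.58  ] open 0.0512 j6 -1.99
shift [-0.0789 -0.0007  0.1085] spin -0.8772
[-0.1964  0.46   -1.5765]
[ 0.467   0.1408 -1.941 ]
[-0.3765 -0.4155 -1.2342]
159 237 266 227 255
[238.9415 240.4969]
[261.4584 230.9695]
```

```bash
python3 -m crank '[[-0.006,0,0.008,-0.07,0.6],[-0.015,0,0.021,-0.16,0.6],[-0.025,0,0.035,-0.27,0.6],[-0.036,0,0.05,-0.39,0.6],[-0.047,0,0.065,-0.51,0.6],[-0.058,0,0.08,-0.63,0.6],[-0.067,0,0.092,-0.74,0.6],[-0.074,0,0.102,-0.82,0.6],[-0.079,0,0.1085,-0.877,0.6],[-0.079,0,0.1085,-0.877,0.6],[-0.079,0,0.1085,-0.877,0.6]]'
python3 to.py .53 -.0768 .13 114.7;python3 - <<'E'
from h import *
S=grab_frame("scene");cv2.imwrite("pics/s6.png",S)
T=grab_frame("top");cv2.imwrite("pics/t6.png",T)
cv2.imwrite("pics/g6.png",crop(S,(281,225),60,70,8))
E
```

```text
t: 5.65
eef_pos: [0.5287, -0.0767, 0.1268]
tcp_rot: [-1.571, -0.002, 0.43]
contact_force: [-0.6, -0.3, -1.5]
opening: 0.0514
t 5.65 p [ 0.5287 -0.0767  0.1268] rot [-1.571  -0.0017  0.4297] az 114.62 F [-0.599  -0.3091 -1.5492] open 0.0514 j6 -1.37
shift [ 0.0011 -0.0032 -0.0007] spin -0.0014
```

View pics/g6.png

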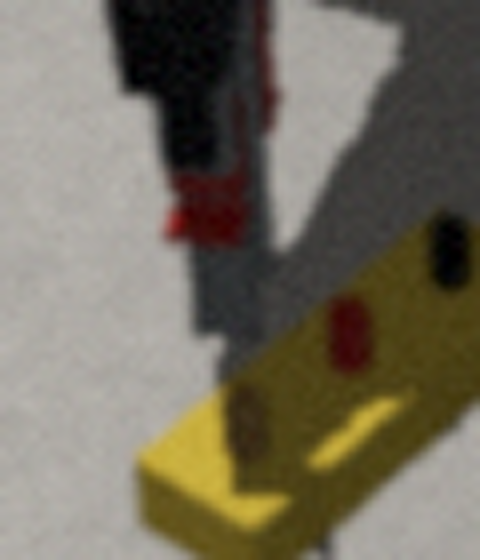

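The scene crop shows the tongs hanging upright above the rack, with the near leg's lower edge at crop (193–222, 330–340). The brass pin head's top is at about crop (247,398).

```bash
python3 - <<'E'
from h import *
p=env.observe()["eef_pos"];a=np.radians(114.6);d=np.array([np.cos(a),np.sin(a)]);x=np.array([np.sin(a),-np.cos(a)])
o=np.array([281-30,225-35])
f=lambda X:(proj("scene",X)-o)*8+4
print(p)
for s in(-1,1):
  for e in(-.01,.01): print(s,e,f([*(p[:2]+s*.0185*d+e*x),p[2]-.0283]))
print("rest near",f([*(p[:2]-.034*d),p[2]-.0283+.056]))
for X in([.53,-.0768],[.5285,-.0763]): print("pin top",f([*X,.052]),"topview",proj("top",[*X,.052]))
T=cv2.imread("pics/top0.png");h=cv2.cvtColor(T,cv2.COLOR_BGR2HSV);print(h[198:207,347:357,0]);print(h[198:207,347:357,1])
E
```

```text
[ 0.5288 -0.077   0.1269]
-1 -0.01 [189.728  316.8188]
-1 0.01 [256.2573 321.8973]
1 -0.01 [213.427  234.4288]
1 0.01 [278.341  239.2093]
rest near [199.3227 210.7499]
pin top [247.9944 391.2392] topview [351.8442 201.2029]
pin top [244.9372 388.5247] topview [351.6901 201.6824]
[[29 29 29 28 28 28 29 30 30 29]
 [28 29 29 28 27 26 27 29 29 29]
 [29 29 28 25 23 23 25 28 29 29]
 [28 28 26 22 21 21 23 27 29 29]
 [29 28 25 22 21 22 23 27 29 29]
 [28 28 28 25 24 23 26 29 29 29]
 [29 29 29 28 28 28 28 29 29 29]
 [29 28 29 29 29 29 29 29 30 29]
 [29 29 29 29 29 29 30 29 29 29]]
[[189 203 202 185 192 189 193 194 187 187]
 [193 198 191 186 177 186 178 190 195 189]
 [195 195 187 178 172 175 175 184 194 193]
 [191 193 180 178 168 171 168 180 192 193]
 [194 189 193 172 167 169 164 178 182 196]
 [186 195 185 179 177 165 167 177 186 193]
 [190 195 189 185 182 187 182 192 185 189]
 [195 188 190 188 193 194 190 187 195 191]
 [192 196 187 188 184 190 190 189 181 187]]
```

```bash
python3 -m crank '[[0.0007,0.01,0,0,0.6],[0.0007,0.025,0,0,0.6],[0.0007,0.038,0,0,0.6],[0.0007,0.044,0,0,0.6],[0.0007,0.047,0,0,0.6],[0.0007,0.049,0,0,0.6],[0.0007,0.0505,0,0,0.6],[0.0007,0.0505,0,0,0.6]]'
python3 to.py .5295 -.0767 .0633 114.7
```

```text
t: 6.55
eef_pos: [0.5297, -0.0766, 0.0767]
tcp_rot: [-1.571, -0.002, 0.429]
contact_force: [0.8, 0.3, -1.2]
opening: 0.0512
t 6.55 p [ 0.5297 -0.0766  0.0767] rot [-1.5712 -0.0023  0.4294] az 114.6 F [ 0.8228  0.3305 -1.217 ] open 0.0512 j6 -1.37
shift [-0.0002  0.0134  0.    ] spin -0.0017
```

```bash
python3 -m crank '[[0,0.002,0,0,0.6],[0,0.0035,0,0,0.6],[0,0.005,0,0,0.6],[0,0.005,0,0,0.6]]'; python3 -m crank '[[0,0.002,0,0,0.6],[0,0.004,0,0,0.6],[0,0.005,0,0,0.6],[0,0.005,0,0,0.6]]'
```

```text
t: 6.95
eef_pos: [0.5303, -0.0768, 0.0725]
tcp_rot: [-1.572, -0.004, 0.429]
contact_force: [0.3, -0.7, 1.9]
opening: 0.0514
t: 7.35
eef_pos: [0.531, -0.077, 0.0685]
tcp_rot: [-1.573, -0.005, 0.43]
contact_force: [0.0, -0.5, 5.1]
opening: 0.0515
```

```bash
python3 -m crank '[[0,0.001,0,0,0.6],[0,0.002,0,0,0.6],[0,0.003,0,0,0.6],[0,0.003,0,0,0.6]]'
```

```text
t: 7.75
eef_pos: [0.5314, -0.077, 0.0658]
tcp_rot: [-1.574, -0.006, 0.43]
contact_force: [0.9, -0.6, 3.8]
opening: 0.0516
```

Contact force of about 5 N started near measured z=0.074, earlier than the ledge should touch. I'll look.

```bash
python3 - <<'E'
from h import *
S=grab_frame("scene");cv2.imwrite("pics/s7.png",S)
cv2.imwrite("pics/g7.png",crop(S,(277,232),50,58,10))
p=env.observe();print(p["contact_force"],p["wrist_torque"],p["opening"]);p=p["eef_pos"];a=np.radians(114.6);d=np.array([np.cos(a),np.sin(a)]);x=np.array([np.sin(a),-np.cos(a)])
o=np.array([277-25,232-29]);f=lambda X:(proj("scene",X)-o)*10+5
for zz in(.03,.035,.04,.045,.05): print(zz,[f([*(p[:2]-.0185*d+e*x),zz]) for e in(-.01,.01)])
print("pin",[f([.5295,-.0767,z]) for z in(.03,.052)], "tip finger near",[f([*(p[:2]-.026*d),p[2]+.031+z]) for z in(0,.005)],"rest",[f([*(p[:2]-.034*d),z]) for z in(.09,.095,.1)])
E
```

```text
[ 0.2543 -0.3312  3.5904] [-0.1585 -0.1254  0.0216] 0.051251521798826576
0.03 [array([255.5298, 474.7629]), array([335.6004, 481.2982])]
0.035 [array([254.119, 460.355]), array([334.4137, 466.8792])]
0.04 [array([252.7002, 445.8654]), array([333.2202, 452.3783])]
0.045 [array([251.2733, 431.2933]), array([332.0199, 437.7946])]
0.05 [array([249.8383, 416.6381]), array([330.8127, 423.1277])]
pin [array([304.1507, 421.9698]), array([298.5624, 358.0788])] tip finger near [array([271.6426, 300.4815]), array([270.2149, 284.8989])] rest [array([267.1737, 344.4589]), array([265.7305, 328.9811]), array([264.2786, 313.4113])]
```

View pics/g7.png

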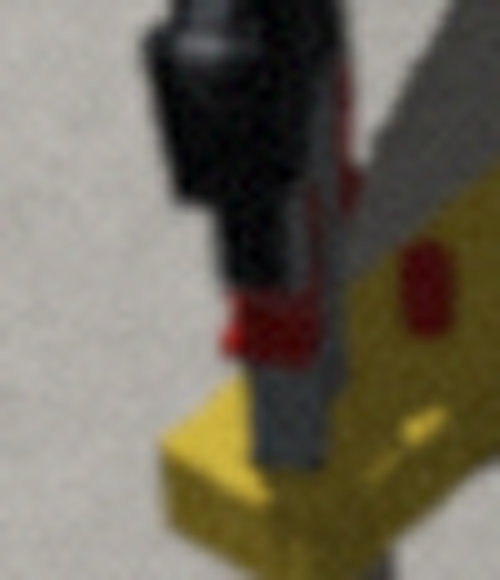

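The near leg's tip is now at about z≈0.037, well down beside the head (whose top is at 0.052). The force looks like the ledge on the head with slight slip in the light grip. I'll squeeze shut and check that the opening is 44 mm.

```bash
python3 -m crank '[[0,0,0,0,0.57],[0,0,0,0,0.54],[0,0,0,0,0.5],[0,0,0,0,0.4],[0,0,0,0,0.3],[0,0,0,0,0.3]]'
```

```text
t: 8.4
eef_pos: [0.5317, -0.0771, 0.0665]
tcp_rot: [-1.574, -0.007, 0.43]
contact_force: [1.3, -1.1, 6.5]
opening: 0.0411
```

```bash
python3 -m crank '[[0,0,0,0,0.3],[0,0,0,0,0.3]]'
```

```text
t: 8.6
eef_pos: [0.5316, -0.0771, 0.0666]
tcp_rot: [-1.574, -0.007, 0.43]
contact_force: [0.1, 0.1, 5.7]
opening: 0.041
```

The opening reads 41 mm where I expected 44, so the pin may not be seized, or the fingers flex. I'll lift 10 mm, then average the wrist force (the tongs alone read about −1.57 N) and compare pictures.

```bash
python3 -m crank '[[0,-0.002,0,0,0.3],[0,-0.005,0,0,0.3],[0,-0.008,0,0,0.3],[0,-0.01,0,0,0.3],[0,-0.01,0,0,0.3],[0,-0.01,0,0,0.3]]';  python3 - <<'E'
from h import *
F=[]
for i in range(10):
    S=grab_frame("scene"); o=env.observe(); F.append([*o["contact_force"],*o["wrist_torque"],o["opening"]])
print(np.mean(F,0),np.std(F,0)/3)
A=cv2.imread("pics/s7.png").astype(float);cv2.imwrite("pics/s8.png",S)
print(o["eef_pos"],o["tcp_rot"])
E
```

```text
t: 9.2
eef_pos: [0.5313, -0.0771, 0.0765]
tcp_rot: [-1.574, -0.006, 0.43]
contact_force: [-0.0, 0.6, -1.2]
opening: 0.0414
[ 0.5159  0.1266 -1.1147  0.0592 -0.1745  0.0105  0.0411] [0.1532 0.078  0.1357 0.0075 0.0178 0.0088 0.0001]
[ 0.5314 -0.0771  0.0765] [-1.5743 -0.0064  0.4297]
```

```bash
python3 -m crank '[[0,-0.003,0,0,0.3],[0,-0.009,0,0,0.3],[0,-0.017,0,0,0.3],[0,-0.025,0,0,0.3],[0,-0.033,0,0,0.3],[0,-0.04,0,0,0.3],[0,-0.045,0,0,0.3],[0,-0.045,0,0,0.3]]';  python3 - <<'E'
from h import *
F=[]
for i in range(6):
    S=grab_frame("scene"); o=env.observe(); F.append([*o["contact_force"],*o["wrist_torque"],o["opening"]])
print(np.mean(F,0))
cv2.imwrite("pics/s9.png",S)
cv2.imwrite("pics/g9.png",crop(S,(280,225),60,70,8))
p=o["eef_pos"];print(p,o["tcp_rot"])
E
```

```text
t: 10.5
eef_pos: [0.5315, -0.0771, 0.1225]
tcp_rot: [-1.575, -0.008, 0.43]
contact_force: [0.1, -0.6, -0.9]
opening: 0.0414
[-0.2315  0.2507 -1.9079  0.0158  0.0243  0.0155  0.0412]
[ 0.5309 -0.0771  0.121 ] [-1.574  -0.0056  0.4297]
```

View pics/g9.png

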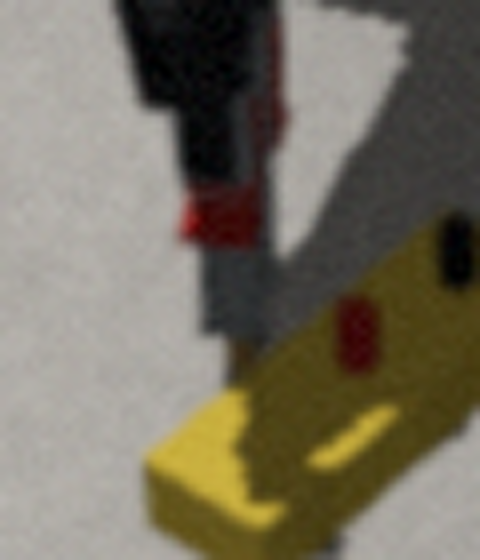

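The pin is held. Brass shows under the tips at crop (240,350), its rack hole is empty, and red and black are in place. The 41 mm reading is finger flex. Next I'll refine the bore position from the original images.

```bash
python3 - <<'E'
from h import *
S=cv2.imread("pics/scene0.png");T=cv2.imread("pics/top0.png")
def rect(img,roi,lo,hi):
    k=mask(img,lo,hi,roi); c=max(cv2.findContours(k,cv2.RETR_EXTERNAL,cv2.CHAIN_APPROX_NONE)[0],key=cv2.contourArea); m=cv2.moments(c); r=cv2.minAreaRect(c); return r,(m['m10']/m['m00'],m['m01']/m['m00'])
rt,ct=rect(T,(245,194,264,214),(0,0,60),(180,90,255)); rs,cs=rect(S,(333,170,352,187),(0,0,105),(180,80,255))
print(rt,ct);print(rs,cs);print(tri(cs,ct),[plane("top",ct,z) for z in(.036,.04,.044)],plane("scene",cs,.04))
h=cv2.cvtColor(S,cv2.COLOR_BGR2HSV);print(h[171:188,333:352,2])
E
python3 to.py .5263 .232 .14 114.7
```

```text
((253.7000274658203, 203.90000915527344), (12.074767112731934, 12.074766159057617), 63.43495178222656) (253.706106870229, 203.93129770992365)
((341.19512939453125, 176.243896484375), (11.926606178283691, 6.846755504608154), 6.34019136428833) (341.15762273901805, 176.21963824289404)
(array([0.5237, 0.2334, 0.0432]), np.float64(0.0011514323868219445)) [array([0.5245, 0.2353, 0.036 ]), array([0.5243, 0.2345, 0.04  ]), array([0.5241, 0.2336, 0.044 ])] [0.5212 0.2369 0.04  ]
[[108 105 110 113 109 113 109 113 114 114 111 115 114 115 113 122 124 124
  123]
 [106 106 110 107 104 110 108 114 106 108 110 109 105 106 105 105 105 110
  110]
 [106 106 109 115 118 121 122 116 117 114 114 117 111 116 106 101 105 105
  104]
 [111 110 109 117 128 126 118 125 123 123 119 118 117 117 116 114 104 103
  107]
 [104 107 107 118 119 120 116 116 121 113 116 120 122 123 114 103 104 107
  104]
 [103 105 111 121 123 114  99  91  85  97  97 108 116 120 107  97 103 105
  105]
 [105 102 110 121 122 112  96  76  69  75  78 102 115 123 111  92 103 105
  106]
 [108 107 114 123 124 122 108  89  86  91 101 107 119 117 
[... 221 characters left out ...]
5  73  80  76  67  74  74  80 102 108
  104]
 [ 97  86  75  67  67  66  65  64  61  57  65  61  60  58  63  80 105 105
  103]
 [108  92  86  87  83  83  79  78  74  71  75  73  68  65  70  84 109 108
  103]
 [101 107 102 101  97 104 103  98  95  98  97  95  99  90  95 100 101 107
  103]
 [110 101 109 106 108 104 103 106 104 105 106 108 108 105 100 101 102 106
  106]
 [109 109 107 107 107 108 108 103 101 105 104 102 102 109 105 104 106 105
  110]
 [105 108 107 104 104 105 108 110 107 104 105 107 106 104 104 108 102 104
  107]]
t 10.8 p [ 0.5309 -0.0771  0.121 ] rot [-1.574  -0.0056  0.4297] az 114.62 F [ 1.2162  0.5581 -1.5615] open 0.0411 j6 -1.37
shift [ 0.1247 -0.0192  0.2828] spin -0.0014
```

```bash
python3 -m crank '[[0,-0.008,0,0,0.3],[0.004,-0.018,0.009,0,0.3],[0.012,-0.024,0.028,0,0.3],[0.024,-0.024,0.055,0,0.3],[0.038,-0.024,0.086,0,0.3],[0.053,-0.024,0.12,0,0.3],[0.068,-0.024,0.154,0,0.3],[0.083,-0.024,0.188,0,0.3],[0.098,-0.024,0.222,0,0.3],[0.11,-0.024,0.25,0,0.3],[0.12,-0.024,0.272,0,0.3],[0.125,-0.024,0.2835,0,0.3]]'
python3 -m crank '[[0,0,0,0,0.3],[0,0,0,0,0.3]]'
python3 to.py .526 .2325 .105 114.7
```

```text
t: 12.0
eef_pos: [0.5259, 0.2352, 0.1455]
tcp_rot: [-1.574, -0.006, 0.432]
contact_force: [-0.1, 0.2, -0.2]
opening: 0.0408
t: 12.2
eef_pos: [0.5259, 0.2352, 0.1461]
tcp_rot: [-1.574, -0.007, 0.432]
contact_force: [-0.7, -0.3, -1.5]
opening: 0.0412
t 12.2 p [0.5259 0.2352 0.1461] rot [-1.5739 -0.0068  0.432 ] az 114.75 F [-0.6549 -0.2955 -1.5272] open 0.0412 j6 -1.91
shift [-0.0014  0.0411 -0.0024] spin 0.0009
```

```bash
python3 -m crank '[[-0.001,0.008,-0.0024,0,0.3],[-0.0014,0.018,-0.0024,0,0.3],[-0.0014,0.028,-0.0024,0,0.3],[-0.0014,0.034,-0.0024,0,0.3],[-0.0014,0.036,-0.0024,0,0.3],[-0.0014,0.036,-0.0024,0,0.3],[-0.0014,0.036,-0.0024,0,0.3]]'
python3 to.py .526 .2325 .105 114.7; python3 - <<'E'
from h import *
S=grab_frame("scene");cv2.imwrite("pics/s10.png",S)
p=env.observe()["eef_pos"]
print("bore exp",proj("scene",[.5242,.233,.044]),"obs 341.2,176.8; pin bottom exp",proj("scene",[p[0]-.002,p[1]+.0004,p[2]-.0566]),"pin at head",proj("scene",[p[0]-.002,p[1]+.0004,p[2]-.0366]))
h=cv2.cvtColor(S,cv2.COLOR_BGR2HSV)
print(h[160:184,330:354,0]);print(h[160:184,330:354,2])
E
```

```text
t: 12.9
eef_pos: [0.5262, 0.2325, 0.1105]
tcp_rot: [-1.574, -0.007, 0.432]
contact_force: [-0.0, -0.3, -1.6]
opening: 0.0412
t 12.9 p [0.5262 0.2325 0.1105] rot [-1.574  -0.0074  0.4321] az 114.76 F [-0.0427 -0.2892 -1.636 ] open 0.0412 j6 -1.91
shift [-0.0002  0.0055  0.0001] spin 0.001
bore exp [341.4302 176.0941] obs 341.2,176.8; pin bottom exp [341.5005 173.2956] pin at head [341.6417 167.6132]
[[ 21  17  14  19  30  20  23  23   0 120   0  90  84  80 135  30  30  13
   30   8  36  30  10  24]
 [ 25  17  11  11  20  38   0   0  30  98  90 113 102 113  90  60  15  30
   10 174  23  30  30  10]
 [ 30  15  15  15  15  10  45  30   0   0 105  90  75  90 100  30  20  40
  174  42  23  15  30  30]
 [ 21  19  18  19  23  30  30  15 150 115  75 120 128 100  60   0  10  21
   30   8  20  30  30  12]
 [  4  26  18  25  11  30   8 168   0  75 115 120  78  75  90  30 170  30
   23   0  50   8 150  15]
 [ 18  14  19  30  15  35 170  38  90  78  90  83 100 130  90   0  30  20
   15   6  24  20  45   8]
 [ 20  10  26  19  13  19  17  38 120 102  70 100  90  90 170 165  15  30
  120  15  18 165 
[... 3451 characters left out ...]
01 105 105  99 108 118 119  99  59  43  42  44  45  34  38  49  40
   38  35  32  41  62  83]
 [101 105 104 103 103 106 117 119 107  72  43  41  41  41  43  40  40  43
   35  42  50  71  87 103]
 [104 103 102 106 102 107 110 109 108  86  56  43  46  45  42  42  42  39
   40  56  80  93 104 104]
 [106 106 104 106  99  91  93  91  86  77  58  47  46  43  42  40  49  44
   51  69  91 104 102 101]
 [105 101 100 105  87  74  61  64  68  64  50  46  44  44  47  46  47  50
   66  83 103 106 104 101]
 [105 104 100  99  84  68  61  63  61  60  50  48  44  40  46  46  47  46
   57  75  99 100 102  99]
 [107 103 105 101  92  86  85  81  79  73  67  47  41  43  45  43  41  39
   47  64  95 100  97 102]]
```

Brass appears at column 341, rows 170–175, directly over the bore at (341.2,176.8). I'll lower in small guarded steps.

```bash
python3 -m crank '[[0,0.003,0,0,0.3],[0,0.005,0,0,0.3],[0,0.007,0,0,0.3],[0,0.008,0,0,0.3]]'; python3 -m crank '[[0,0.001,0,0,0.3],[0,0.002,0,0,0.3],[0,0.003,0,0,0.3],[0,0.003,0,0,0.3]]'
```

```text
t: 13.35
eef_pos: [0.5261, 0.2326, 0.1022]
tcp_rot: [-1.574, -0.007, 0.432]
contact_force: [0.8, 0.0, -1.2]
opening: 0.0409
t: 13.75
eef_pos: [0.5262, 0.2326, 0.0992]
tcp_rot: [-1.574, -0.007, 0.432]
contact_force: [0.1, -0.6, -2.0]
opening: 0.0412
```

```bash
python3 -m crank '[[0,0.001,0,0,0.3],[0,0.002,0,0,0.3],[0,0.003,0,0,0.3],[0,0.003,0,0,0.3]]'
```

```text
t: 14.15
eef_pos: [0.5264, 0.2329, 0.0962]
tcp_rot: [-1.574, -0.008, 0.432]
contact_force: [0.8, 1.5, -2.3]
opening: 0.0411
```

```bash
python3 -m crank '[[0,0.001,0,0,0.3],[0,0.002,0,0,0.3],[0,0.003,0,0,0.3],[0,0.003,0,0,0.3]]'; python3 to.py .526 .2325 .08 114.7
```

```text
t: 14.55
eef_pos: [0.5265, 0.233, 0.093]
tcp_rot: [-1.573, -0.008, 0.432]
contact_force: [0.8, 1.8, -1.4]
opening: 0.0413
t 14.55 p [0.5265 0.233  0.093 ] rot [-1.5735 -0.0081  0.4323] az 114.77 F [ 0.7775  1.778  -1.4295] open 0.0413 j6 -1.91
shift [-0.0007  0.013  -0.0002] spin 0.0011
```

```bash
python3 -m crank '[[0.0005,0.001,0.0006,0,0.3],[0.0005,0.002,0.0006,0,0.3],[0.0005,0.003,0.0006,0,0.3],[0.0005,0.004,0.0006,0,0.3],[0.0005,0.004,0.0006,0,0.3]]'
```

```text
t: 15.05
eef_pos: [0.5265, 0.2335, 0.0887]
tcp_rot: [-1.574, -0.007, 0.432]
contact_force: [0.6, 0.4, -1.2]
opening: 0.0412
```

```bash
python3 -m crank '[[0.0003,0.001,0.0003,0,0.3],[0.0003,0.002,0.0003,0,0.3],[0.0003,0.003,0.0003,0,0.3],[0.0003,0.003,0.0003,0,0.3]]'
```

```text
t: 15.45
eef_pos: [0.5265, 0.2339, 0.0854]
tcp_rot: [-1.574, -0.007, 0.432]
contact_force: [-0.3, 0.1, -1.6]
opening: 0.0408
```

```bash
python3 -m crank '[[0,0.001,0,0,0.3],[0,0.002,0,0,0.3],[0,0.002,0,0,0.3]]'; python3 -m crank '[[0,0.0007,0,0,0.3],[0,0.0015,0,0,0.3],[0,0.0015,0,0,0.3]]'
```

```text
t: 15.75
eef_pos: [0.5265, 0.2338, 0.0832]
tcp_rot: [-1.574, -0.007, 0.432]
contact_force: [0.6, 0.4, -1.8]
opening: 0.0411
t: 16.05
eef_pos: [0.5265, 0.2338, 0.0816]
tcp_rot: [-1.574, -0.007, 0.432]
contact_force: [0.0, 0.5, -1.7]
opening: 0.0409
```

```bash
python3 -m crank '[[0,0.0007,0,0,0.3],[0,0.0015,0,0,0.3],[0,0.0015,0,0,0.3]]'
```

```text
t: 16.35
eef_pos: [0.5266, 0.2339, 0.0805]
tcp_rot: [-1.574, -0.007, 0.432]
contact_force: [-0.4, 0.1, 0.6]
opening: 0.0412
```

The head seats at measured z≈0.081, as predicted. I'll press on in steps.

```bash
python3 -m crank '[[0,0.001,0,0,0.3],[0,0.0015,0,0,0.3],[0,0.0015,0,0,0.3]]'; python3 -m crank '[[0,0.001,0,0,0.3],[0,0.0015,0,0,0.3],[0,0.0015,0,0,0.3]]'
```

```text
t: 16.65
eef_pos: [0.5267, 0.2339, 0.0794]
tcp_rot: [-1.574, -0.008, 0.432]
contact_force: [-0.9, -0.3, 3.4]
opening: 0.0415
t: 16.95
eef_pos: [0.5268, 0.2339, 0.0778]
tcp_rot: [-1.574, -0.008, 0.432]
contact_force: [-1.5, -0.2, 2.9]
opening: 0.041
```

```bash
python3 -m crank '[[0,0.001,0,0,0.3],[0,0.0015,0,0,0.3],[0,0.0015,0,0,0.3]]'
```

```text
t: 17.25
eef_pos: [0.5267, 0.2339, 0.0761]
tcp_rot: [-1.574, -0.007, 0.432]
contact_force: [-2.3, -0.5, 1.5]
opening: 0.0412
```

```bash
python3 -m crank '[[-0.0004,0.0005,0,0,0.3],[-0.0004,0.001,0,0,0.3],[-0.0004,0.001,0,0,0.3]]'; python3 -m crank '[[-0.0002,0.0004,0,0,0.3],[-0.0002,0.0008,0,0,0.3],[-0.0002,0.0008,0,0,0.3]]'
```

```text
t: 17.55
eef_pos: [0.5266, 0.2338, 0.0752]
tcp_rot: [-1.574, -0.008, 0.432]
contact_force: [-0.6, 0.3, 2.4]
opening: 0.0411
t: 17.85
eef_pos: [0.5265, 0.2338, 0.0744]
tcp_rot: [-1.574, -0.008, 0.432]
contact_force: [0.7, 0.7, 2.7]
opening: 0.0412
```

```bash
python3 -m crank '[[0,0.0004,0,0,0.3],[0,0.0008,0,0,0.3],[0,0.0008,0,0,0.3]]'
```

```text
t: 18.15
eef_pos: [0.5266, 0.2338, 0.0737]
tcp_rot: [-1.574, -0.009, 0.432]
contact_force: [-0.3, 0.9, 4.3]
opening: 0.0409
```

```bash
python3 -m crank '[[0,0.0005,0,0,0.3],[0,0.001,0,0,0.3],[0,0.001,0,0,0.3]]'; 
```

```text
t: 18.45
eef_pos: [0.5268, 0.2339, 0.0736]
tcp_rot: [-1.574, -0.009, 0.432]
contact_force: [-1.3, -0.9, 6.9]
opening: 0.0409
```

```bash
python3 -m crank '[[0,0.0005,0,0,0.3],[0,0.001,0,0,0.3],[0,0.001,0,0,0.3]]'
```

```text
t: 18.75
eef_pos: [0.5268, 0.2339, 0.0735]
tcp_rot: [-1.574, -0.01, 0.433]
contact_force: [-2.2, -0.5, 7.1]
opening: 0.041
```

```bash
python3 -m crank '[[0,0.0005,0,0,0.3],[0,0.001,0,0,0.3],[0,0.001,0,0,0.3]]'
```

```text
t: 19.05
eef_pos: [0.5269, 0.2339, 0.0735]
tcp_rot: [-1.574, -0.01, 0.433]
contact_force: [-3.0, -0.4, 7.4]
opening: 0.041
```

The depth is fixed at 0.0735 while the force rises, so this is the stop (about 7 mm of travel). At about 9 N/mm, 12 N needs roughly 1.35 mm of over-travel. Bedding now.

```bash
python3 -m crank '[[-0.0003,0.0012,0,0,0.3],[-0.0003,0.0013,0,0,0.3],[-0.0003,0.0013,0,0,0.3],[-0.0003,0.0013,0,0,0.3]]'
```

```text
t: 19.45
eef_pos: [0.5268, 0.2339, 0.0735]
tcp_rot: [-1.574, -0.011, 0.433]
contact_force: [-1.8, -0.0, 9.0]
opening: 0.0412
```

```bash
python3 -m crank '[[-0.0003,0.0014,0,0,0.3],[-0.0003,0.0014,0,0,0.3],[-0.0003,0.0014,0,0,0.3],[-0.0003,0.0014,0,0,0.3],[-0.0003,0.0014,0,0,0.3],[-0.0003,0.0014,0,0,0.3],[-0.0003,0.0014,0,0,0.3]]'
```

```text
t: 20.15
eef_pos: [0.5268, 0.2339, 0.0735]
tcp_rot: [-1.574, -0.013, 0.433]
contact_force: [-4.6, -0.7, 8.9]
opening: 0.0414
```

```bash
python3 -m crank '[[-0.0006,0.0016,0,0,0.3],[-0.0007,0.0017,0,0,0.3],[-0.0007,0.0017,0,0,0.3],[-0.0007,0.0017,0,0,0.3],[-0.0007,0.0017,0,0,0.3]]'
```

```text
t: 20.65
eef_pos: [0.5267, 0.2339, 0.0735]
tcp_rot: [-1.574, -0.014, 0.434]
contact_force: [-3.2, 0.5, 10.3]
opening: 0.0411
```

```bash
python3 -m crank '[[-0.0005,0.0017,0,0,0.3],[-0.0005,0.0017,0,0,0.3],[-0.0005,0.0017,0,0,0.3],[-0.0005,0.0017,0,0,0.3],[-0.0005,0.0017,0,0,0.3],[-0.0005,0.0017,0,0,0.3]]'; python3 - <<'E'
from h import *
F=[]
for i in range(6): grab_frame("top"); F.append(env.observe()["contact_force"])
print(np.array(F)[:,2],np.mean(F,0),env.observe()["eef_pos"])
E
```

```text
t: 21.25
eef_pos: [0.5267, 0.2339, 0.0735]
tcp_rot: [-1.574, -0.016, 0.434]
contact_force: [-2.2, -0.0, 9.4]
opening: 0.0413
[10.0218  9.8315  9.6891  9.6277  9.6527  9.3045] [-2.8916 -0.2542  9.6879] [0.5267 0.2339 0.0735]
```

```bash
python3 -m crank '[[-0.0004,0.0018,0,0,0.3],[-0.0004,0.0019,0,0,0.3],[-0.0004,0.0019,0,0,0.3],[-0.0004,0.0019,0,0,0.3],[-0.0004,0.0019,0,0,0.3],[-0.0004,0.0019,0,0,0.3],[-0.0004,0.0019,0,0,0.3],[-0.0004,0.0019,0,0,0.3]]'
```

```text
t: 22.35
eef_pos: [0.5267, 0.2339, 0.0734]
tcp_rot: [-1.575, -0.018, 0.434]
contact_force: [-3.0, -1.1, 11.0]
opening: 0.0413
```

```bash
python3 -m crank '[[-0.0004,0.0008,0,0,0.3],[-0.0004,0,0,0,0.3],[-0.0004,0,0,0,0.5],[-0.0004,0,0,0,0.53],[-0.0004,0,0,0,0.56],[-0.0004,0,0,0,0.58],[-0.0004,0,0,0,0.6],[-0.0004,0,0,0,0.6],[-0.0004,0,0,0,0.6]]'
```

```text
t: 23.25
eef_pos: [0.5262, 0.2336, 0.0731]
tcp_rot: [-1.575, -0.017, 0.434]
contact_force: [-0.3, -0.4, -1.4]
opening: 0.0512
```

```bash
python3 -m crank '[[0,-0.002,0,0,0.6],[0,-0.005,0,0,0.6],[0,-0.009,0,0,0.6],[0,-0.013,0,0,0.6],[0,-0.017,0,0,0.6],[0,-0.017,0,0,0.6]]'
```

```text
t: 23.85
eef_pos: [0.5263, 0.2338, 0.0912]
tcp_rot: [-1.574, -0.019, 0.434]
contact_force: [-0.6, 0.2, -0.5]
opening: 0.0514
```

```bash
python3 -m crank '[[0,-0.004,0,0,0.6],[0,-0.01,0,0,0.6],[0,-0.02,0,0,0.6],[0,-0.032,0,0,0.6],[0,-0.045,0,0,0.6],[0,-0.055,0,0,0.6],[0,-0.06,0,0,0.6],[0,-0.06,0,0,0.6]]'; python3 to.py .5546 -.2089 .145 64.45; python3 - <<'E'
from h import *
F=[]
for i in range(8): S=grab_frame("scene"); F.append(env.observe()["contact_force"])
print(np.mean(F,0)); cv2.imwrite("pics/s11.png",S)
h=cv2.cvtColor(S,cv2.COLOR_BGR2HSV)
print("pin pred head top/bottom",proj("scene",[.524,.233,.059]),proj("scene",[.524,.233,.037]))
print(h[164:184,334:350,0]);print(h[164:184,334:350,2])
E
```

```text
t: 24.65
eef_pos: [0.5256, 0.2338, 0.1523]
tcp_rot: [-1.574, -0.02, 0.434]
contact_force: [-0.5, 0.1, -1.1]
opening: 0.0515
t 24.65 p [0.5256 0.2338 0.1523] rot [-1.5739 -0.0204  0.4343] az 114.88 F [-0.4626  0.1038 -1.0944] open 0.0515 j6 -1.91
shift [-0.16    0.0053 -0.4138] spin 0.8802
[-0.0392 -0.1035 -1.2695]
pin pred head top/bottom [341.4743 171.8626] [341.322  178.0178]
[[ 26  12  36  15  24   5  45  15   0  15  45  45   5  38  24  10]
 [ 17  10  18  10  10  18  40  17   0  10  30   0  18  40  24  15]
 [ 34  23  23  15  15  15 160  15  30  10  60  15  10 168   0  40]
 [ 17  19  12  24 165  30  20 120  30   0  30  15   0  40  60  20]
 [ 13  10  23  30  30  30   6  15  30  23   0  12  30  30  40  34]
 [ 30   9  45  30  60 135 150 170  15  30  20  20   0  12  20  15]
 [113 109 112 114 109 100 108 114 108 100  96  96 125 105 165 135]
 [110 110 110 110 108 109  30  19  11 113 106 114 111 112 105 108]
 [110 109 109 110 110 135  18  19  20  12 124 110 109 107 111 110]
 [109 109 109 109 111 144  19  20  16  17 137 108 109 111 105 115]
 [109 110 110 111 111 133  19  17  20  12 120 105
[... 1262 characters left out ...]
  46  31  37  35  40  35  35]
 [101  98 108 107  92  55  53  56  48  45  29  33  33  40  38  42]
 [101 101 107 107 100  69  49  52  51  40  32  44  40  38  40  31]
 [100  94 110 116 100  73  57  53  54  44  38  43  44  45  38  42]
 [102 101 119 116 103  75  55  50  56  49  44  37  43  39  39  41]
 [ 97  99 119 113 101  73  53  55  49  46  41  42  42  42  31  47]
 [ 97 100 113 112 102  79  57  53  51  45  39  39  43  42  42  60]
 [101 104 113 122 111  98  68  51  46  40  39  40  45  42  42  68]
 [ 96 100 108 110 115 108  85  53  43  38  46  43  42  37  36  61]
 [ 86  81  80  86  89  86  76  52  47  45  42  43  43  39  33  52]
 [ 90  86  83  82  82  85  75  67  56  57  55  58  58  57  55  68]]
```

The brass head stands upright at columns 340–343, rows 171–180, with the sleeve nearly flush and the tongs clear. I'll carry the tongs back to the stand.

```bash
python3 -m crank '[[-0.005,0,-0.013,0.04,0.6],[-0.014,0,-0.036,0.1,0.6],[-0.027,0,-0.07,0.18,0.6],[-0.042,0,-0.108,0.26,0.6],[-0.057,0,-0.148,0.35,0.6],[-0.072,0,-0.187,0.44,0.6],[-0.088,0,-0.227,0.52,0.6],[-0.103,0,-0.266,0.6,0.6],[-0.118,0,-0.305,0.68,0.6],[-0.132,0,-0.342,0.76,0.6],[-0.144,0,-0.373,0.82,0.6],[-0.153,0,-0.396,0.86,0.6]]'
python3 to.py .5544 -.2086 .1 64.45
```

```text
t: 26.25
eef_pos: [0.5522, -0.1929, 0.1494]
tcp_rot: [-1.56, -0.015, -0.431]
contact_force: [0.1, -0.6, -1.8]
opening: 0.0512
t 26.25 p [ 0.5522 -0.1929  0.1494] rot [-1.5598 -0.0145 -0.4311] az 65.31 F [ 0.0988 -0.5739 -1.7558] open 0.0512 j6 -2.01
shift [ 0.0078  0.0493 -0.0139] spin 0.015
```

```bash
python3 -m crank '[[0.003,0.008,-0.005,0.007,0.6],[0.006,0.02,-0.01,0.015,0.6],[0.0078,0.032,-0.0139,0.015,0.6],[0.0078,0.042,-0.0139,0.015,0.6],[0.0078,0.049,-0.0139,0.015,0.6],[0.0078,0.05,-0.0139,0.015,0.6],[0.0078,0.05,-0.0139,0.015,0.6]]'
python3 to.py .5544 -.2086 .09 64.45; python3 - <<'E'
from h import *
S=grab_frame("scene");cv2.imwrite("pics/s12.png",S)
c=(257,255);cv2.imwrite("pics/g12.png",crop(S,c,60,70,8))
p=env.observe()["eef_pos"];a=np.radians(64.45);d=np.array([np.cos(a),np.sin(a)]);x=np.array([np.sin(a),-np.cos(a)])
f=lambda X:(proj("scene",X)-[c[0]-30,c[1]-35])*8+4
g=np.array([.5535,-.2087])
for s in(-1,1): print("leg",s,[f([*(p[:2]+s*.0185*d+e*x),p[2]-.031]) for e in(-.01,.01)],"rim",[f([*(g+s*.034*d+e*x),.04]) for e in(-.019,.019)])
E
```

```text
t: 26.95
eef_pos: [0.5545, -0.2081, 0.0994]
tcp_rot: [-1.56, -0.014, -0.445]
contact_force: [0.0, 0.2, -0.2]
opening: 0.0515
t 26.95 p [ 0.5545 -0.2081  0.0994] rot [-1.5597 -0.0145 -0.4452] az 64.5 F [ 0.0319  0.2098 -0.2426] open 0.0515 j6 -1.99
shift [-0.      0.0094 -0.0006] spin 0.0009
leg -1 [array([161.7545, 425.0633]), array([193.8261, 470.7647])] rim [array([105.45  , 495.7783]), array([164.6155, 583.7616])]
leg 1 [array([279.8726, 371.0237]), array([312.9902, 415.3891])] rim [array([317.7253, 397.5359]), array([380.4085, 480.9349])]
```

View pics/g12.png

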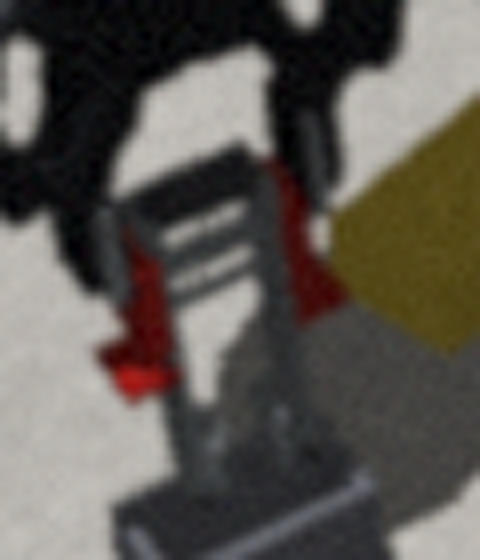

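The tongs hang upright over the stand. The left leg's front corner is at about crop (200,490), where (195,490) is predicted for tips at z≈0.063, so they are aligned to within 1–2 mm. I'll lower with force checks.

```bash
python3 -m crank '[[0,0.006,-0.0006,0,0.6],[0,0.014,-0.0006,0,0.6],[0,0.022,-0.0006,0,0.6],[0,0.029,-0.0006,0,0.6],[0,0.032,-0.0006,0,0.6],[0,0.032,-0.0006,0,0.6]]'
```

```text
t: 27.6
eef_pos: [0.5547, -0.2087, 0.0671]
tcp_rot: [-1.56, -0.014, -0.445]
contact_force: [-0.1, -1.0, -1.4]
opening: 0.0512
```

```bash
python3 -m crank '[[0,0.005,0,0,0.6],[0,0.011,0,0,0.6],[0,0.017,0,0,0.6],[0,0.02,0,0,0.6],[0,0.02,0,0,0.6]]'; python3 to.py .5546 -.2089 .04 64.45
```

```text
t: 28.1
eef_pos: [0.5556, -0.2091, 0.048]
tcp_rot: [-1.56, -0.016, -0.445]
contact_force: [-0.8, -0.1, 2.6]
opening: 0.0514
t 28.1 p [ 0.5556 -0.2091  0.048 ] rot [-1.5604 -0.0159 -0.4452] az 64.5 F [-0.7777 -0.1355  2.5601] open 0.0514 j6 -1.99
shift [-0.0011  0.0079 -0.0003] spin 0.0009
```

Contact of about 4 N at measured z≈0.048. I'll check whether the tongs are on the floor by comparing the red rests' pixels with the original image.

```bash
cat > rests.py <<'E'
from h import *
def red(S,roi):
    k=mask(S,(0,110,40),(9,255,255),roi)|mask(S,(172,110,40),(180,255,255),roi); y,x=np.nonzero(k); return len(x),x.min(),x.max(),y.min(),y.max(),np.round(x.mean(),1),np.round(y.mean(),1)
def show(S):
    return red(S,(235,272,256,300)),red(S,(258,255,275,280))
E
python3 - <<'E'
from rests import *
print("orig",show(cv2.imread("pics/scene0.png")))
S=grab_frame("scene");cv2.imwrite("pics/s13.png",S);print("now",show(S))
print("g4 grasp",show(cv2.imread("pics/s4.png")))
o=env.observe();print(o["eef_pos"],o["contact_force"],o["wrist_torque"])
# template match lower tongs+stand zone
A=cv2.imread("pics/scene0.png");
for n in("s4","s13"):
    B=cv2.imread(f"pics/{n}.png");print(n,[ (r[3],np.subtract(r[3],(238,275))) for r in [cv2.minMaxLoc(cv2.matchTemplate(B[265:300,230:262],A[275:292,238:253],cv2.TM_CCOEFF_NORMED))]])
E
```

```text
orig ((103, np.int64(240), np.int64(250), np.int64(272), np.int64(286), np.float64(245.5), np.float64(279.1)), (70, np.int64(264), np.int64(271), np.int64(258), np.int64(275), np.float64(266.9), np.float64(267.3)))
now ((86, np.int64(242), np.int64(251), np.int64(272), np.int64(285), np.float64(246.9), np.float64(279.1)), (77, np.int64(263), np.int64(271), np.int64(256), np.int64(275), np.float64(266.4), np.float64(267.3)))
g4 grasp ((101, np.int64(241), np.int64(250), np.int64(272), np.int64(286), np.float64(245.5), np.float64(279.1)), (70, np.int64(264), np.int64(272), np.int64(258), np.int64(275), np.float64(267.3), np.float64(267.5)))
[ 0.5555 -0.2091  0.048 ] [-0.6261 -1.9287  3.8661] [-0.372   0.0408 -0.0426]
s4 [((8, 9), array([-230, -266]))]
s13 [((8, 9), array([-230, -266]))]
```

The rests sit at their original rows (285 and 275, against 286 and 275), so the tongs are on the stand floor. I'll release gently and raise.

```bash
python3 -m crank '[[0,0,0,0,0.6],[0,0,0,0,0.63],[0,0,0,0,0.66],[0,0,0,0,0.7],[0,0,0,0,0.8],[0,0,0,0,1],[0,0,0,0,1],[0,0,0,0,1],[0,0,0,0,1]]'
python3 - <<'E'
from rests import *
S=grab_frame("scene");cv2.imwrite("pics/s14.png",S);print("now",show(S))
o=env.observe();print(o["opening"],o["contact_force"],o["wrist_torque"])
E
```

```text
t: 29.05
eef_pos: [0.5555, -0.2091, 0.0479]
tcp_rot: [-1.56, -0.016, -0.445]
contact_force: [-0.5, 0.8, -0.8]
opening: 0.085
now ((94, np.int64(241), np.int64(250), np.int64(272), np.int64(285), np.float64(246.0), np.float64(278.7)), (72, np.int64(264), np.int64(272), np.int64(256), np.int64(274), np.float64(267.5), np.float64(266.5)))
0.08512137857237627 [0.0689 0.0953 0.5325] [-0.0131  0.0305 -0.0061]
```

```bash
python3 -m crank '[[0,-0.005,0,0,1],[0,-0.015,0,0,1],[0,-0.03,0,0,1],[0,-0.05,0,0,1],[0,-0.07,0,0,1],[0,-0.095,0,0,1],[0,-0.12,0,0,1],[0,-0.14,0,0,1],[0,-0.16,0,0,1],[0,-0.16,0,0,1]]'
python3 -m crank '[[-0.02,0,-0.02,0,1],[-0.05,0,-0.04,0,1],[-0.08,0,-0.07,0,1],[-0.11,0,-0.1,0,1],[-0.14,0,-0.13,0,1],[-0.16,0,-0.16,0,1],[-0.17,0,-0.19,0,1],[-0.18,0,-0.21,0,1],[-0.18,0,-0.22,0,1],[-0.18,0,-0.22,0,1]]'
python3 - <<'E'
from rests import *
A=cv2.imread("pics/scene0.png");AT=cv2.imread("pics/top0.png")
S=grab_frame("scene");T=grab_frame("top");cv2.imwrite("pics/s15.png",S);cv2.imwrite("pics/t15.png",T)
R=(235,245,280,305);print("orig",red(A,R),show(A));print("now",red(S,R),show(S))
R=(370,175,415,210);print("top",red(AT,R),red(T,R))
# small-patch displacement of every object (scene & top)
def sh(A,B,c,w=9,s=6):
    x,y=c;t=A[y-w:y+w+1,x-w:x+w+1];b=B[y-w-s:y+w+s+1,x-w-s:x+w+s+1];r=cv2.minMaxLoc(cv2.matchTemplate(b,t,cv2.TM_CCOEFF_NORMED));return np.subtract(r[3],(s,s)),round(r[1],2)
for n,c in dict(head=(257,262),redpin=(294,231),black=(307,221),spanner=(382,250),ring=(401,204),can=(314,325),offcut=(344,295),sdriver=(325,150),collar=(156,324)).items(): print("scene",n,sh(A,S,c))
for n,c in dict(tongs=(393,193),redpin=(335,199),black=(320,198),spanner=(308,138),ring=(253,149),can=(411,131),offcut=(363,141),sdriver=(212,250),collar=(451,236)).items(): print("top",n,sh(AT,T,c))
h=cv2.cvtColor(T,cv2.COLOR_BGR2HSV)
k=(h[...,0]>8)&(h[...,0]<26)&(h[...,1]>70);k=k[194:214,244:264];y,x=np.nonzero(k);print("pin top px",len(x),x.mean()+244,y.mean()+194,"exp",proj("top",[.5242,.233,.059]))
h=cv2.cvtColor(S,cv2.COLOR_BGR2HSV);k=(h[...,0]>8)&(h[...,0]<26)&(h[...,1]>70);k=k[168:188,333:350];y,x=np.nonzero(k);print("scene px",len(x),x.min()+333,x.max()+333,y.min()+168,y.max()+168,"exp top/bot",proj("scene",[.5242,.233,.059]),proj("scene",[.5242,.233,.037]))
o=env.observe();print(o["t"],o["eef_pos"],o["qvel"])
E
```

```text
t: 30.1
eef_pos: [0.5538, -0.2103, 0.2133]
tcp_rot: [-1.559, -0.023, -0.445]
contact_force: [-0.5, -1.0, 0.6]
opening: 0.0852
t: 31.1
eef_pos: [0.2962, -0.3319, 0.2068]
tcp_rot: [-1.559, -0.023, -0.447]
contact_force: [0.8, 0.3, -0.9]
opening: 0.0854
orig (210, np.int64(240), np.int64(271), np.int64(258), np.int64(286), np.float64(252.5), np.float64(273.3)) ((103, np.int64(240), np.int64(250), np.int64(272), np.int64(286), np.float64(245.5), np.float64(279.1)), (70, np.int64(264), np.int64(271), np.int64(258), np.int64(275), np.float64(266.9), np.float64(267.3)))
now (202, np.int64(241), np.int64(272), np.int64(256), np.int64(285), np.float64(252.4), np.float64(272.7)) ((98, np.int64(241), np.int64(250), np.int64(272), np.int64(285), np.float64(245.8), np.float64(278.6)), (64, np.int64(264), np.int64(272), np.int64(256), np.int64(274), np.float64(267.2), np.float64(266.5)))
top (67, np.int64(382), np.int64(405), np.int64(186), np.int64(199), np.float64(390.9), np.float64(191.4)) (70, np.int64(382), np.int64(405), np.int64(186), np.int64(200), np.float64(391.0), np.float64(191.7))
scene head (array([ 1, -1]), 0.96)
scene redpin (array([0, 0]), 1.0)
scene black (array([0, 0]), 1.0)
scene spanner (array([0, 0]), 0.99)
scene ring (array([0, 0]), 0.99)
scene can (array([0, 0]), 0.99)
scene offcut (array([0, 0]), 0.75)
scene sdriver (array([0, 0]), 1.0)
scene collar (array([0, 0]), 1.0)
top tongs (array([0, 0]), 0.98)
top redpin (array([0, 0]), 0.99)
top black (array([0, 0]), 0.99)
top spanner (array([0, 0]), 0.98)
top ring (array([0, 0]), 0.98)
top can (array([0, 0]), 1.0)
top offcut (array([0, 0]), 0.99)
top sdriver (array([0, 0]), 1.0)
top collar (array([0, 0]), 1.0)
pin top px 17 252.88235294117646 203.58823529411765 exp [252.9106 203.6925]
scene px 29 340 343 172 179 exp top/bot [341.5349 171.8832] [341.3819 178.0386]
31.2 [ 0.297  -0.3311  0.2064] [ 0.0181  0.0017 -0.0018 -0.001  -0.0008 -0.0003]
```

The pin stands upright in the sleeve, the tongs are within about 1 px of their original pose, and no bystander moved. Handing in.

```bash
python3 -m crank '[[0,0,0,0,1],[0,0,0,0,1]]'; python3 -c "
from rig import env
print(env.hand_in())"
```

```text
t: 31.4
eef_pos: [0.2976, -0.3306, 0.2063]
tcp_rot: [-1.559, -0.022, -0.445]
contact_force: [0.2, 0.3, -0.3]
opening: 0.0853
the job is handed in; nothing more can be done
None
```

I finished the job and handed it in at t = 31.4 s; it reports no verdict. The brass pin stands upright in the jig's sleeve, and the tongs are back in their stand.

- **Pressing:** the sleeve slid at about 5 N and stopped hard after about 7 mm of travel. I bedded it for nearly 3 s at roughly 10.5–12.7 N: the wrist read 9–11 N, plus about 1.7 N for the weight carried. No reading showed more than 12.7 N.
- **Last checks:** both views put the pin where it should be in the sleeve. The tongs are within about 1 pixel (2–3 mm) of their original pose. The red and black pins and the bystanders showed no movement. The one weak image match was the offcut in the scene view (0.75, probably a shadow); the top view showed it unmoved.

Some readings disagreed along the way:
- **Height:** the reported tool height was about 31 mm lower than the gripper really was. I found this in the images and allowed for it.
- **Grip width:** the fingers read 41 mm on the held pin where 44 mm was expected. A picture showed the pin was held.
- **Slip at the rack:** the tongs slipped several millimetres in the light carrying grip. Their tips probably pressed the rack's top with about 5–7 N before the pin was seized.
- **Tilt:** the tool had leaned by about 1 degree after the pressing.

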